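Fit a set of edge-bander pressure rollers in reverse order

TASK

Move the three pressure rollers from the row of wooden peg blocks to the row of steel spigots, in reverse order: the left-hand roller goes on the right-hand spigot, the middle one on the middle spigot and the right-hand one on the left-hand spigot, left and right as the robot sees them. Lower each one over its pin until it stands flat on the flange, without dropping any, and let go.

Things in the scene. Friction and masses are not known exactly. Their poses are not given: they have to be found in the camera images.
- roller_wide: Wide flat pressure roller: tyre 78 mm diameter, 20 mm high; 48 mm high in all. Loose, 0.2 to 0.4 kg, upright, round about z. Steel hub tube (36 mm outside, 30 mm through bore) stands up out of a black rubber tyre; grip it by the bare top 28 mm of hub. Origin: centre of its underside; z up along the bore.
- roller_tall: Slim tall pressure roller: tyre 50 mm diameter, 40 mm high; 68 mm high in all. Loose, 0.2 to 0.4 kg, upright, round about z. Steel hub tube (36 mm outside, 30 mm through bore) stands up out of a black rubber tyre; grip it by the bare top 28 mm of hub. Origin: centre of its underside; z up along the bore.
- roller_stepped: Stepped pressure roller: steel flange 70 mm diameter and 14 mm high, on it a tyre of 52 mm diameter up to 30 mm; 58 mm high in all. Loose, 0.2 to 0.4 kg, upright, round about z. Steel hub tube (36 mm outside, 30 mm through bore) stands up out of a black rubber tyre; grip it by the bare top 28 mm of hub. Origin: centre of its underside; z up along the bore.
- block_a: One of 3 identical fixed wooden blocks, about 120 mm apart in a left-right row on a plywood board, one roller on each at the start. 86 mm square, 12 mm thick; its 14 mm dowel stands 24 mm above that. Origin: centre of underside, 10 mm above the table; z up, y to the left along the row (yaw within 0.15 rad). The row may be the nearer or the farther one. Letters say nothing about place or roller.
- block_b: One of 3 identical fixed wooden blocks, about 120 mm apart in a left-right row on a plywood board, one roller on each at the start. 86 mm square, 12 mm thick; its 14 mm dowel stands 24 mm above that. Origin: centre of underside, 10 mm above the table; z up, y to the left along the row (yaw within 0.15 rad). The row may be the nearer or the farther one. Letters say nothing about place or roller.
- block_c: One of 3 identical fixed wooden blocks, about 120 mm apart in a left-right row on a plywood board, one roller on each at the start. 86 mm square, 12 mm thick; its 14 mm dowel stands 24 mm above that. Origin: centre of underside, 10 mm above the table; z up, y to the left along the row (yaw within 0.15 rad). The row may be the nearer or the farther one. Letters say nothing about place or roller.
- spigot_a: One of 3 identical fixed spigots, about 120 mm apart in a left-right row on a dark steel rail. Aluminium flange 86 mm across, 12 mm thick; its 14 mm steel pin, tapered at the tip, stands 30 mm above that. Origin: centre of underside, 10 mm above the table; z up, y to the left along the row (yaw within 0.15 rad). A seated roller's origin is 12 mm above it. Letters say nothing about place.
- spigot_b: One of 3 identical fixed spigots, about 120 mm apart in a left-right row on a dark steel rail. Aluminium flange 86 mm across, 12 mm thick; its 14 mm steel pin, tapered at the tip, stands 30 mm above that. Origin: centre of underside, 10 mm above the table; z up, y to the left along the row (yaw within 0.15 rad). A seated roller's origin is 12 mm above it. Letters say nothing about place.
- spigot_c: One of 3 identical fixed spigots, about 120 mm apart in a left-right row on a dark steel rail. Aluminium flange 86 mm across, 12 mm thick; its 14 mm steel pin, tapered at the tip, stands 30 mm above that. Origin: centre of underside, 10 mm above the table; z up, y to the left along the row (yaw within 0.15 rad). A seated roller's origin is 12 mm above it. Letters say nothing about place.
Not all that is in view belongs to the job. What is shaped like the roller_tall but blue or purple is not meant. Leave any blue look-alike of the roller_stepped alone.

How it is judged:
At the end, for the whole second after the job is handed in: Each roller stands upright (0.08 rad) and at rest on the spigot holding the mirrored place of its own block (left to right, middle to middle, right to left): centre within 11 mm of the spigot's in plan, underside on the flange (9 to 15.5 mm above the spigot's origin) (((horizontal distance between roller_wide and spigot_a below 0.011 m and y of each of block_b, block_c in the frame of block_a below 0 m and y of each of spigot_b, spigot_c in the frame of spigot_a above 0 m) or (horizontal distance between roller_wide and spigot_b below 0.011 m and y of each of block_b, block_c in the frame of block_a below 0 m and y of each of spigot_a, spigot_c in the frame of spigot_b above 0 m) or (horizontal distance between roller_wide and spigot_c below 0.011 m and y of each of block_b, block_c in the frame of block_a below 0 m and y of each of spigot_a, spigot_b in the frame of spigot_c above 0 m) or (horizontal distance between roller_tall and spigot_a below 0.011 m and y of each of block_a, block_c in the frame of block_b below 0 m and y of each of spigot_b, spigot_c in the frame of spigot_a above 0 m) or (horizontal distance between roller_tall and spigot_b below 0.011 m and y of each of block_a, block_c in the frame of block_b below 0 m and y of each of spigot_a, spigot_c in the frame of spigot_b above 0 m) or (horizontal distance between roller_tall and spigot_c below 0.011 m and y of each of block_a, block_c in the frame of block_b below 0 m and y of each of spigot_a, spigot_b in the frame of spigot_c above 0 m) or (horizontal distance between roller_stepped and spigot_a below 0.011 m and y of each of block_a, block_b in the frame of block_c below 0 m and y of each of spigot_b, spigot_c in the frame of spigot_a above 0 m) or (horizontal distance between roller_stepped and spigot_b below 0.011 m and y of each of block_a, block_b in the frame of block_c below 0 m and y of each of spigot_a, spigot_c in the frame of spigot_b above 0 m) or (horizontal distance between roller_stepped and spigot_c below 0.011 m and y of each of block_a, block_b in the frame of block_c below 0 m and y of each of spigot_a, spigot_b in the frame of spigot_c above 0 m)) and ((horizontal distance between roller_wide and spigot_a below 0.011 m and y of each of block_b, block_c in the frame of block_a above 0 m and y of each of spigot_b, spigot_c in the frame of spigot_a below 0 m) or (horizontal distance between roller_wide and spigot_b below 0.011 m and y of each of block_b, block_c in the frame of block_a above 0 m and y of each of spigot_a, spigot_c in the frame of spigot_b below 0 m) or (horizontal distance between roller_wide and spigot_c below 0.011 m and y of each of block_b, block_c in the frame of block_a above 0 m and y of each of spigot_a, spigot_b in the frame of spigot_c below 0 m) or (horizontal distance between roller_tall and spigot_a below 0.011 m and y of each of block_a, block_c in the frame of block_b above 0 m and y of each of spigot_b, spigot_c in the frame of spigot_a below 0 m) or (horizontal distance between roller_tall and spigot_b below 0.011 m and y of each of block_a, block_c in the frame of block_b above 0 m and y of each of spigot_a, spigot_c in the frame of spigot_b below 0 m) or (horizontal distance between roller_tall and spigot_c below 0.011 m and y of each of block_a, block_c in the frame of block_b above 0 m and y of each of spigot_a, spigot_b in the frame of spigot_c below 0 m) or (horizontal distance between roller_stepped and spigot_a below 0.011 m and y of each of block_a, block_b in the frame of block_c above 0 m and y of each of spigot_b, spigot_c in the frame of spigot_a below 0 m) or (horizontal distance between roller_stepped and spigot_b below 0.011 m and y of each of block_a, block_b in the frame of block_c above 0 m and y of each of spigot_a, spigot_c in the frame of spigot_b below 0 m) or (horizontal distance between roller_stepped and spigot_c below 0.011 m and y of each of block_a, block_b in the frame of block_c above 0 m and y of each of spigot_a, spigot_b in the frame of spigot_c below 0 m)) and ((horizontal distance between roller_wide and spigot_a below 0.011 m and z of roller_wide in the frame of spigot_a between 0.009 and 0.0155 m) or (horizontal distance between roller_wide and spigot_b below 0.011 m and z of roller_wide in the frame of spigot_b between 0.009 and 0.0155 m) or (horizontal distance between roller_wide and spigot_c below 0.011 m and z of roller_wide in the frame of spigot_c between 0.009 and 0.0155 m)) and angle between each of roller_wide, roller_tall, roller_stepped's own z axis and vertical below 0.08 rad and linear speed of each of roller_wide, roller_tall, roller_stepped below 0.02 m/s and ((horizontal distance between roller_tall and spigot_a below 0.011 m and z of roller_tall in the frame of spigot_a between 0.009 and 0.0155 m) or (horizontal distance between roller_tall and spigot_b below 0.011 m and z of roller_tall in the frame of spigot_b between 0.009 and 0.0155 m) or (horizontal distance between roller_tall and spigot_c below 0.011 m and z of roller_tall in the frame of spigot_c between 0.009 and 0.0155 m)) and ((horizontal distance between roller_stepped and spigot_a below 0.011 m and z of roller_stepped in the frame of spigot_a between 0.009 and 0.0155 m) or (horizontal distance between roller_stepped and spigot_b below 0.011 m and z of roller_stepped in the frame of spigot_b between 0.009 and 0.0155 m) or (horizontal distance between roller_stepped and spigot_c below 0.011 m and z of roller_stepped in the frame of spigot_c between 0.009 and 0.0155 m))); the robot touches nothing.
It fails at once if roller_wide was dropped: falling faster than 0.6 m/s, out of the fingers (linear speed of roller_wide above 0.6 m/s and contact force between the fingers and roller_wide below 0.05 N).
It fails at once if roller_tall was dropped: falling faster than 0.6 m/s, out of the fingers (linear speed of roller_tall above 0.6 m/s and contact force between the fingers and roller_tall below 0.05 N).
It fails at once if roller_stepped was dropped: falling faster than 0.6 m/s, out of the fingers (linear speed of roller_stepped above 0.6 m/s and contact force between the fingers and roller_stepped below 0.05 N).
It also fails if it takes over 83 s, if anything falls off the work surface, if the arm or the gripper's body presses on something with over 40 N, if the wrist force passes 120 N, or if a joint passes its speed limit or range.

ROBOT

A 6-joint arm with a two-finger parallel gripper is mounted at the origin on the work surface. World frame = base frame: x ahead of the robot, y to its left, z up, the work surface at z = 0. Lengths are in m, angles in rad, forces in N, time in s.
With the tool pointing down it reaches from about 0.4 to 0.825 m from the base axis. Payload 7 kg.
Tool frame: the origin (TCP) lies on the centre line of the jaws, within the pads' length; the fingertips stand 19 mm ahead of it and the grasp point (between the pads) is the TCP; z points along the fingers, y is the line along which they close (so a half turn about z gives the same grasp; the last joint's range is limited). The gripper opens to 88 mm and grips with 3 to 60 N. Pads are 19 mm wide; open, the fingers measure 130 mm over their backs; the gripper's body (78 mm by 193 mm) begins 47 mm behind the grasp point.
Start: joints at [1.392, 0.359, 0.012, 0, -1.224, -0.288], TCP at [0.304, 0.603, 0.246] pointing down, gripper open.
Joint ranges: [-3.07, 3.07], [-1.43, 2.12], [-1.02, 1.25], [-3.03, 1.67], [-3.05, -0], [-3.03, 3.03]. Speed limits (rad/s): [2.39, 2.39, 3.01, 3.14, 3.14, 3.14].

INTERFACE

Orientations are given as [roll, pitch, yaw] about the fixed x, y, z axes, in that order (R = Rz(yaw) Ry(pitch) Rx(roll)).
In Python, from station import arm, imaging, models gives the robot as it stands.
- The arm moves only by the tool play_rows, never from a script. Its arguments are lists of equal length, an entry for each row: "travel": the shift along the tool's x, y, z in units of 25 mm (1.0 is 25 mm), a list of three; "twist": the turn about the tool's z in units of 0.15 rad (1.0 is 0.15 rad). A call has 1 to 8 rows; each row shifts and turns the commanded pose from where the row before left it, along the tool's axes as they then stand; what a row does not reach is not made up. A row lasts 1/8 s, in which the tool goes at most 62.5 mm and 10.7 degrees, less where a joint would pass 70% of its speed; a pose out of reach is approached as far as the arm can. A call with a number of a shift or a turn outside -1 to 1 is refused whole. A call with a gripper value outside its range is refused whole. "fingers" is the opening, from 0 (shut) to 1 (fully open), set as the call begins (left out, the last holds). The fingers move at their own pace and stop on an object; "newtons" is the grip in N (left out, the last holds). Time passes only in rows, so rows that do not move let the fingers close. It gives the time, the measured TCP pose, the force, the opening and the grip force at its end, in the units of the state.
- arm.get_state(): the state, without advancing time (a new reading comes with each control period).
- imaging.grab_frame(name): name is "scene" or "top" or "wrist"; returns a dict with "pixels" (420x560x3 uint8, red, green, blue), "fx", "fy", "cx", "cy" (pixels), "distortion" ([k1, k2, p1, p2, k3] as OpenCV has them; the pictures are not rectified), "R" (3x3) and "t" (3): a world point X has camera coordinates R X + t; the wrist camera has in their place "T_tool_cam" (4x4, takes a point from camera to tool coordinates, whose origin is the TCP and whose axes are the flange's). Camera axes: x right, y down, z forward; pixel columns grow to the right and rows downward; lengths in m; the calibration is good to about 2 mm. A picture is of the moment at which its call begins: read the wrist's pose just before it. There is no depth.
- arm.job_done(): hands the job in; it is judged then, once.
Trained networks look in the newest picture that a camera, given by its name, has taken for a name from the list of things; names that differ only in an ending like _2 or _b are one class to them, and where a whole thing is asked for, a point or a joint stands for the part that bears it (a point fixed in the world has none). Each returns a list of dicts, best first, with "confidence" (0 to 1); they miss things now and then, are a little off and sometimes report something else, mostly with a low value. They report only what shows in the picture. A call takes as long as a camera call. They do not tell look-alikes from the thing itself.
- models.boxes_of(name, camera): "extent" ([centre column, centre row, width, height] in pixels, round what is visible of it).
- models.silhouettes(name, camera): "pixels" (420x560 bool, what is visible of it) and "extent" ([centre column, centre row, width, height] in pixels, round what is visible of it).
The state is a dict: "t": time; "q": joint angles; "qd": joint speeds; "joint_efforts": joint torques, N m; "eef_pos": TCP position; "ee_rot": TCP orientation; "force": force on the tool from outside, world axes, zero at the start; "moment": the same for the moment, N m; "width": finger opening in m; "gripper_force": force on a finger pad.
Only numpy, scipy, OpenCV 4.12 (cv2) and the standard library are available. Lean on these libraries where they do the work, as an engineer would, in place of code of your own. Each camera call takes 0.05 s, during which the arm holds its last target. There are 200 camera calls.

## Working session

There is one attempt and no reset: what is moved stays moved. The work goes in short steps, Python scripts to look and compute and a tool call to move; the robot and the scene stay as the last step left them, time stands still between calls to the robot, and variables do not carry over. Pictures are saved under pics/ and viewed, at most 14 in all, crops included, and the job is handed in when it is done.

Besides the shell and the picture viewer there is one more tool, called after "Emit:" as name([rows], argument=value, ...), one row to a line, values as JSON. play_rows: Moves the arm, as the interface text tells. Shifts and turns lie within -1 to 1; 1 stands for 25 mm of shift or 0.15 rad of turn. Its arguments: {"type":"object","properties":{"travel":{"type":"array","items":{"type":"array","items":{"type":"number"}}},"twist":{"type":"array","items":{"type":"number"}},"fingers":{"type":"number"},"newtons":{"type":"number"}},"required":["travel","twist"]}

```bash
mkdir -p pics; ls; cat > h.py <<'E'
import numpy as np, cv2
from station import arm, imaging, models
def save(f,name): cv2.imwrite(name, f["pixels"][:,:,::-1])
def K(f): return np.array([[f["fx"],0,f["cx"]],[0,f["fy"],f["cy"]],[0,0,1.]])
E
python3 - <<'E'
from h import *
s=arm.get_state(); print({k:np.round(v,3) for k,v in s.items()})
for c in ["scene","top"]:
    f=imaging.grab_frame(c); save(f,f"pics/{c}0.png"); print(c,f["fx"],f["distortion"],np.round(-np.array(f["R"]).T@f["t"],3))
    for n in ["roller_wide","roller_tall","roller_stepped","block_a","spigot_a"]:
        print(n,[(np.round(d["extent"]).tolist(),round(d["confidence"],2)) for d in models.silhouettes(n,c)])
E
```

```text
pics
{'t': np.float64(0.0), 'q': array([ 1.392,  0.359,  0.011, -0.   , -1.224, -0.288]), 'qd': array([ 0.   ,  0.   , -0.001, -0.   , -0.   ,  0.   ]), 'joint_efforts': array([-2.0000e-03, -5.8272e+01,  2.9307e+01,  6.9970e+00,  7.0000e-03,
       -0.0000e+00]), 'eef_pos': array([0.304, 0.602, 0.245]), 'ee_rot': array([ 3.14 , -0.   , -0.467]), 'force': array([ 0.205, -0.397,  0.136]), 'moment': array([0.021, 0.018, 0.008]), 'gripper_force': np.float64(0.0), 'width': np.float64(0.088)}
scene 406.6658157667358 [0.04014424 0.         0.         0.         0.        ] [0.93  0.418 0.62 ]
roller_wide [([234.0, 186.0, 31.0, 33.0], 0.86)]
roller_tall [([391.0, 268.0, 33.0, 40.0], 0.89), ([354.0, 202.0, 28.0, 36.0], 0.77), ([328.0, 225.0, 26.0, 42.0], 0.71)]
roller_stepped [([404.0, 234.0, 32.0, 42.0], 0.94), ([276.0, 206.0, 33.0, 36.0], 0.86), ([253.0, 150.0, 30.0, 33.0], 0.73)]
block_a [([275.0, 217.0, 60.0, 34.0], 0.82), ([233.0, 196.0, 48.0, 24.0], 0.77), ([326.0, 238.0, 56.0, 34.0], 0.75)]
spigot_a [([183.0, 243.0, 44.0, 38.0], 0.89), ([270.0, 318.0, 50.0, 50.0], 0.69), ([222.0, 279.0, 49.0, 41.0], 0.64)]
top 409.41081456355295 [-0.08811572  0.          0.          0.          0.        ] [0.334 0.037 0.732]
roller_wide [([365.0, 245.0, 44.0, 50.0], 0.76)]
roller_tall [([147.0, 232.0, 34.0, 32.0], 0.68), ([223.0, 308.0, 29.0, 33.0], 0.66), ([224.0, 242.0, 33.0, 35.0], 0.65)]
roller_stepped [([155.0, 288.0, 45.0, 40.0], 0.8), ([400.0, 339.0, 40.0, 44.0], 0.76), ([300.0, 240.0, 41.0, 40.0], 0.73)]
block_a [([366.0, 249.0, 48.0, 52.0], 0.96), ([299.0, 243.0, 50.0, 51.0], 0.79), ([229.0, 244.0, 52.0, 49.0], 0.74)]
spigot_a [([292.0, 138.0, 48.0, 44.0], 0.78), ([229.0, 126.0, 46.0, 47.0], 0.72), ([358.0, 151.0, 51.0, 46.0], 0.56)]
```

View pics/top0.png

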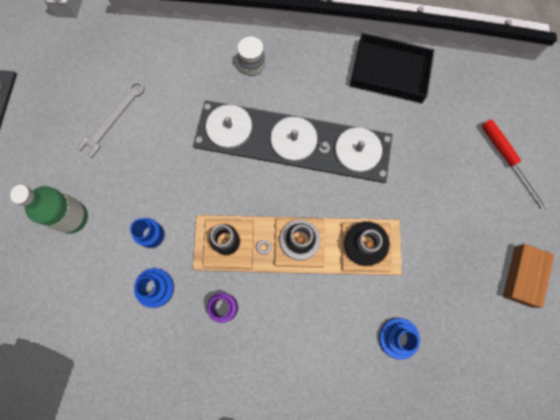

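View pics/scene0.png

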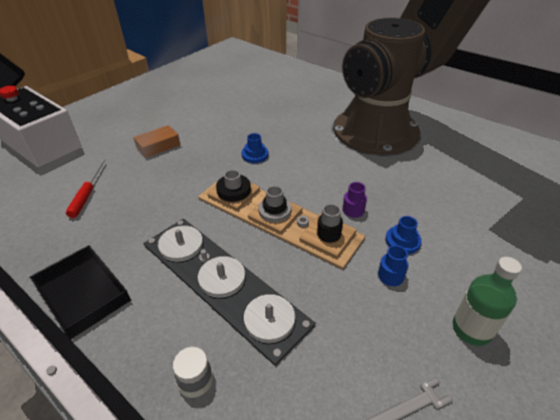

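The peg row is the nearer one. In the top view the tall roller is at (224,239), the stepped at (300,240) and the wide at (368,243). The spigots are at (229,126), (293,138) and (359,150). The blue and purple objects are look-alikes. Next I fit 3D positions to the silhouettes from both views.

```bash
cat >> h.py <<'E'
from scipy.optimize import least_squares
A=np.linspace(0,2*np.pi,72,endpoint=False)
def ring(r,z): return np.c_[r*np.cos(A),r*np.sin(A),np.full(72,z)]
def solid(*rz): return np.vstack([ring(r,z) for r,z in rz])
M={"roller_wide":solid((.039,0),(.039,.02),(.018,.048)),"roller_tall":solid((.025,0),(.025,.04),(.018,.068)),
"roller_stepped":solid((.035,0),(.035,.014),(.026,.014),(.026,.03),(.018,.058)),
"spigot":solid((.043,0),(.043,.012),(.007,.037),(.003,.042))}
def pose(f):
    if "R" in f: return np.array(f["R"]),np.array(f["t"])
    return f["Rw"],f["tw"]
def proj(P,f):
    R,t=pose(f)
    return cv2.projectPoints(np.asarray(P,float),cv2.Rodrigues(R)[0],t,K(f),np.array(f["distortion"]))[0][:,0]
def ext(P,f):
    p=proj(P,f); a,b=p.min(0),p.max(0); return np.r_[(a+b)/2,b-a]
def fit(model,obs,x0):
    # obs: list of (frame,extent); centres weighted over sizes
    w=np.array([1,1,.3,.3])
    r=least_squares(lambda x:np.concatenate([(ext(model+x,f)-e)*w for f,e in obs]),x0,loss="soft_l1")
    return r.x,r.fun
def ray(f,uv):
    n=cv2.undistortPoints(np.array([[uv]],float),K(f),np.array(f["distortion"]))[0,0]
    R,t=pose(f); return -R.T@t, R.T@np.r_[n,1]
def atz(f,uv,z):
    c,d=ray(f,uv); return c+d*(z-c[2])/d[2]
E
python3 - <<'E'
from h import *
import itertools
fs={c:imaging.grab_frame(c) for c in ["scene","top"]}
for n in ["roller_wide","roller_tall","roller_stepped","spigot_a"]:
    m=M["spigot" if n[0]=="s" else n]
    D={c:models.silhouettes(n,c) for c in fs}
    for dt in D["top"]:
        x0=atz(fs["top"],dt["extent"][:2],.05); x0[2]=.02
        best=None
        for ds in D["scene"]:
            r=fit(m,[(fs["top"],dt["extent"]),(fs["scene"],ds["extent"])],x0)
            if best is None or np.abs(r[1]).sum()<np.abs(best[1]).sum(): best=r
        px=np.round(dt["extent"][:2])
        mask=dt["pixels"]; col=fs["top"]["pixels"][mask].mean(0).round()
        print(n,px,col,np.round(best[0],4),np.round(best[1],1))
E
```

```text
roller_wide [365. 246.] [63. 57. 53.] [ 0.4499 -0.1084  0.019 ] [ 0.7 -0.3  0.8 -0.5  1.4  0.2  0.3 -0.2]
roller_tall [223. 241.] [89. 80. 74.] [0.4268 0.1351 0.0183] [ 0.7 -0.3  0.5 -0.9  0.9  0.   0.2  0.2]
roller_tall [224. 305.] [108.  65. 133.] [ 0.3194  0.1236 -0.0011] [-0.7  0.2 -0.2 -1.4 -1.2 -0.  -0.1  0.7]
roller_tall [146. 232.] [ 42.  72. 140.] [ 0.4282  0.2788 -0.003 ] [-0.9  0.3  0.1  0.1 -1.2  0.1 -0.1  0.9]
roller_stepped [299. 239.] [123. 118. 116.] [0.4476 0.0083 0.0153] [-0.3  0.2 -0.7  0.2 -0.5 -0.1 -0.3  0.3]
roller_stepped [155. 290.] [ 45.  82. 165.] [ 0.3302  0.2523 -0.0079] [-0.9  0.3 -1.2  0.5 -1.4  0.1  1.1  0.8]
roller_stepped [399. 338.] [ 47.  79. 152.] [ 3.013e-01 -1.825e-01  3.000e-04] [ 0.4 -0.2 -0.4 -0.1  0.8  0.1 -0.6 -0.2]
roller_stepped [225. 240.] [85. 77. 72.] [0.4248 0.1264 0.067 ] [ 1.4 -0.3  3.5  3.9 53.5  0.2  0.8  1.5]
spigot_a [291. 140.] [210. 207. 206.] [0.6365 0.0399 0.0094] [ 1.1 -0.6 -0.9 -0.6  1.8  0.2 -0.2 -0.2]
spigot_a [359. 151.] [210. 207. 207.] [ 0.6296 -0.0847  0.0008] [-1.3  0.5 -1.1 -0.9 -2.1 -0.4 -0.5 -1.5]
spigot_a [230. 128.] [209. 206. 206.] [0.6467 0.1611 0.0049] [-0.5  0.3 -0.  -0.2 -0.5 -0.1 -0.3  1.5]
```

Emit:
play_rows([
  [0,0,-0.5],
  [0,0,-0.5],
  [0,0,-0.5],
  [0,0,-0.5],
  [0.3,1,0],
  [0.3,1,0],
  [0.3,1,0],
  [0.3,1,0],
], twist=[-0.78,-0.78,-0.78,-0.78,0,0,0,0], fingers=1)

```text
t: 2.1
eef_pos: [0.3342, 0.5018, 0.2956]
ee_rot: [-3.141, -0.0, 0.001]
force: [0.6, -0.0, -0.3]
width: 0.0877
gripper_force: 0.0
```

Emit:
play_rows([
  [0.4,1,0],
  [0.4,1,0],
  [0.4,1,0],
  [0.4,1,0],
  [0.4,1,0],
  [0.4,1,0],
  [0.4,1,0],
  [0.4,1,0],
], twist=[0,0,0,0,0,0,0,0])

```text
t: 3.1
eef_pos: [0.4146, 0.3011, 0.2956]
ee_rot: [-3.142, -0.0, 0.001]
force: [0.0, -0.2, -0.8]
width: 0.0878
gripper_force: 0.0
```

Emit:
play_rows([
  [0.4,1,0],
  [0.4,1,0],
  [0.4,1,0],
  [0.4,1,0],
  [0.4,1,0],
  [0.4,1,0],
  [0,0.5,0],
  [0,0,0],
], twist=[0,0,0,0,0,0,0,0])

```text
t: 4.1
eef_pos: [0.4741, 0.1394, 0.2956]
ee_rot: [-3.141, -0.0, -0.0]
force: [-0.5, 0.2, 0.3]
width: 0.0876
gripper_force: 0.0
```

```bash
cat >> h.py <<'E'
from scipy.spatial.transform import Rotation as Ro
def wrist():
    s=arm.get_state(); f=imaging.grab_frame("wrist")
    Tc=np.array(f["T_tool_cam"]); Rt=Ro.from_euler("xyz",s["ee_rot"]).as_matrix()
    Rc=Rt@Tc[:3,:3]; c=Rt@Tc[:3,3]+s["eef_pos"]
    f["Rw"]=Rc.T; f["tw"]=-Rc.T@c; f["c"]=c; return s,f
E
python3 - <<'E'
from h import *
s,f=wrist(); save(f,"pics/w1.png"); print(np.round(s["eef_pos"],4),np.round(s["ee_rot"],3),f["c"],f["fx"],np.round(f["T_tool_cam"],3))
for n in ["roller_wide","roller_tall","roller_stepped","spigot_a"]:
    print(n,[(np.round(d["extent"]).tolist(),round(d["confidence"],2)) for d in models.silhouettes(n,"wrist")])
E
```

```text
[0.4741 0.1394 0.2956] [-3.141 -0.    -0.   ] [0.55434267 0.13995693 0.43596744] 340.23245168952076 [[-0.001 -0.955 -0.297  0.08 ]
 [ 1.    -0.001  0.    -0.001]
 [-0.    -0.297  0.955 -0.14 ]
 [ 0.     0.     0.     1.   ]]
roller_wide [([477.0, 183.0, 68.0, 59.0], 0.71), ([381.0, 189.0, 65.0, 66.0], 0.59)]
roller_tall [([171.0, 203.0, 54.0, 44.0], 0.95), ([281.0, 209.0, 39.0, 56.0], 0.77), ([288.0, 276.0, 35.0, 33.0], 0.72)]
roller_stepped [([387.0, 190.0, 61.0, 58.0], 0.56), ([204.0, 266.0, 38.0, 52.0], 0.56)]
spigot_a [([257.0, 28.0, 80.0, 56.0], 0.81), ([370.0, 34.0, 70.0, 62.0], 0.6)]
```

View pics/w1.png

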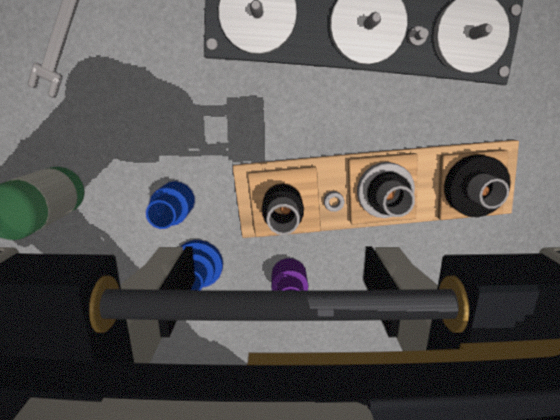

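The wrist view shows the tall roller's hub top at (285,213), the stepped roller at (390,190), the wide roller at (478,183), and the three spigots at the top edge. I fit the rollers from all three views.

```bash
python3 - <<'E'
from h import *
s,w=wrist(); fs={"top":imaging.grab_frame("top"),"scene":imaging.grab_frame("scene"),"wrist":w}
G={"roller_wide":[.45,-.108,.02],"roller_tall":[.427,.135,.02],"roller_stepped":[.4476,.0083,.02]}
for n,x0 in G.items():
    obs=[]
    for c in fs:
        e=ext(M[n]+x0,fs[c]); D=models.silhouettes(n,c)
        if D:
            d=min(D,key=lambda d:np.hypot(*(d["extent"][:2]-e[:2])))
            if np.hypot(*(d["extent"][:2]-e[:2]))<15: obs.append((fs[c],d["extent"]))
            else: print("far",c)
    for sel in (obs,obs[::2]): x,r=fit(M[n],sel,x0); print(n,np.round(x,4),np.round(r,1))
E
```

```text
roller_wide [ 0.4514 -0.1102  0.0179] [ 0.6 -1.1  0.5 -0.5 -0.5  0.5  0.6 -0.8 -0.5  1.5 -0.   1.1]
roller_wide [ 0.4517 -0.1125  0.0134] [ 1.3 -0.7  0.4 -0.6 -0.7  0.4 -0.2  0.9]
roller_tall [0.4292 0.1355 0.0192] [-1.2  0.2 -0.3 -0.   1.2 -0.1  0.2 -0.1  1.5 -0.6  0.4 -0.1]
roller_tall [0.4289 0.1364 0.0198] [-1.8  0.2 -0.3  0.   0.7 -0.2  0.5 -0. ]
roller_stepped [0.4458 0.0051 0.0146] [-0.6  1.2 -0.5  0.7 -3.5 -1.  -0.8  0.5 -0.3 -0.6 -0.6  0.7]
roller_stepped [0.4465 0.0056 0.0187] [-0.7  0.4 -0.4  0.7  0.4 -0.3 -0.4  0.9]
```

Emit:
play_rows([
  [-0.9,0.16,1],
  [-0.9,0,1],
  [0,0,1],
  [0,0,1],
  [0,0,1],
  [0,0,1],
  [0,0,0.8],
  [0,0,0.5],
], twist=[0,0,0,0,0,0,0,0])

```text
t: 5.95
eef_pos: [0.4292, 0.1362, 0.1122]
ee_rot: [3.141, 0.001, 0.001]
force: [0.5, 0.5, 1.0]
width: 0.0875
gripper_force: 0.0
```

```bash
python3 - <<'E'
from h import *
f=imaging.grab_frame("scene"); cv2.imwrite("pics/s1.png",cv2.resize(f["pixels"][120:320,230:500,::-1],None,fx=2.8,fy=2.8))
E
```

```text
(no output)
```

View pics/s1.png

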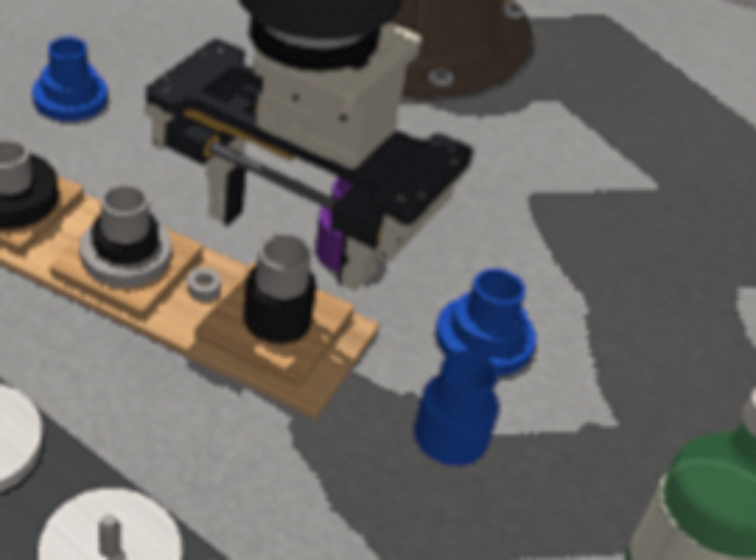

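The fingers straddle the tall hub: their tips' midpoint is about (295,247) in the crop and the hub top is at (285,245). I lower and grip.

Emit:
play_rows([
  [0,0,0.6],
  [0,0,0.48],
  [0,0,0],
], twist=[0,0,0])

```text
t: 6.38
eef_pos: [0.429, 0.1361, 0.0856]
ee_rot: [3.141, 0.001, 0.001]
force: [0.1, 0.3, -0.0]
width: 0.0877
gripper_force: 0.0
```

Emit:
play_rows([
  [0,0,0],
  [0,0,0],
  [0,0,0],
  [0,0,0],
  [0,0,0],
  [0,0,0],
], twist=[0,0,0,0,0,0], fingers=0.3, newtons=25)

```text
t: 7.12
eef_pos: [0.4292, 0.1362, 0.086]
ee_rot: [3.141, 0.0, 0.001]
force: [0.4, -1.2, -0.5]
width: 0.035
gripper_force: 25.0
```

Emit:
play_rows([
  [0,0,-0.5],
  [0,0,-1],
  [0,0,-1],
  [0,0,-1],
  [0,0,-1],
  [0,0,-1],
  [0.8,0.6,-0.5],
  [0.8,0.6,0],
], twist=[0,0,0,0,0,0,0,0])

```text
t: 8.12
eef_pos: [0.4701, 0.1065, 0.2381]
ee_rot: [-3.14, -0.002, 0.002]
force: [0.2, -0.2, -2.9]
width: 0.0354
gripper_force: 25.0
```

Emit:
play_rows([
  [0.9,0.66,0],
  [0.9,0.66,0],
  [0.9,0.66,0],
  [0.9,0.66,0],
  [0,0,0],
  [0,0,0],
], twist=[0,0,0,0,0,0])

```text
t: 8.88
eef_pos: [0.5589, 0.0405, 0.2361]
ee_rot: [-3.142, 0.001, 0.001]
force: [-0.8, -0.6, -2.2]
width: 0.0353
gripper_force: 25.0
```

```bash
python3 - <<'E'
from h import *
s,w=wrist(); save(w,"pics/w2.png"); print(s["eef_pos"],s["width"])
fs={"wrist":w,"top":imaging.grab_frame("top"),"scene":imaging.grab_frame("scene")}
m=M["spigot"]; n="spigot_a"
print([np.round(d["extent"]).tolist() for d in models.silhouettes(n,"wrist")])
for x0 in ([.6296,-.0847,.01],[.6365,.0399,.01],[.6467,.1611,.01]):
    obs=[]
    for c in fs:
        e=ext(m+x0,fs[c]); D=models.silhouettes(n,c)
        d=min(D,key=lambda d:np.hypot(*(d["extent"][:2]-e[:2])))
        if np.hypot(*(d["extent"][:2]-e[:2]))<15 and abs(d["extent"][2:]-e[2:]).max()<12: obs.append((fs[c],d["extent"]))
        else: print("far",c,np.round(e),np.round(d["extent"]))
    x,r=fit(m,obs,x0); print(np.round(x,4),np.round(r,1))
E
```

```text
[0.55889557 0.04051679 0.2360868 ] 0.03532121346180315
[[282.0, 100.0, 82.0, 86.0], [400.0, 107.0, 90.0, 85.0], [158.0, 88.0, 83.0, 88.0], [408.0, 245.0, 60.0, 16.0]]
[ 0.6313 -0.0866  0.0023] [-0.5  0.4 -1.9 -0.   0.2 -0.3 -1.4 -0.7 -2.1 -0.2 -0.1 -1.2]
far top [293. 139.  46.  45.] [226. 132.  44.  31.]
[0.6377 0.0369 0.0042] [ 0.3 -0.1  0.8  0.5  0.7  0.1 -0.1 -0.1]
far top [229. 127.  46.  45.] [226. 132.  44.  31.]
[0.6493 0.1652 0.0048] [-0.2  0.4  0.7 -0.2 -1.   0.3 -0.9 -0.2]
```

View pics/w2.png

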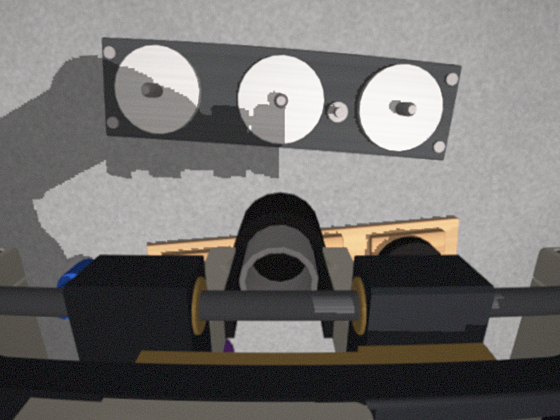

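```bash
python3 - <<'E'
from h import *
s,w=wrist(); imaging.grab_frame("top")
D=models.silhouettes("spigot_a","wrist"); m=M["spigot"]
for uvt,x0 in (((411,109),[.63,-.0847]),((281,100),[.637,.0399]),((147,90),[.648,.1611])):
    e=ext(m+np.r_[x0,.01],w)
    d=min(D,key=lambda d:np.hypot(*(d["extent"][:2]-e[:2])))
    r=least_squares(lambda x:(ext(m+np.r_[x,.01],w)-d["extent"])[:2],x0)
    print(np.round(r.x,4),np.round(ext(m+np.r_[r.x,.01],w)-d["extent"],1),"tip",np.round(atz(w,uvt,.052),4))
c=s["eef_pos"]
for dz in (.004,.006,.01):
    print(dz,np.round(ext(ring(.018,0)+c+[0,0,dz],w),1))
g=w["pixels"]; cv2.imwrite("pics/rim.png",cv2.resize(g[180:310,210:350,::-1],None,fx=4,fy=4))
E
```

```text
[ 0.6304 -0.0844] [-0.  -0.  -0.3  1.5] tip [ 0.6322 -0.0823  0.052 ]
[ 0.6304 -0.0844] [-0.   0.  -0.3  1.5] tip [0.6392 0.039  0.052 ]
[0.6474 0.1652] [-0.  -0.   0.6 -0.1] tip [0.6491 0.1622 0.052 ]
0.004 [279.9 282.7  79.1  69.6]
0.006 [279.9 285.   80.1  70.3]
0.01 [280.  289.7  82.1  71.7]
```

View pics/rim.png

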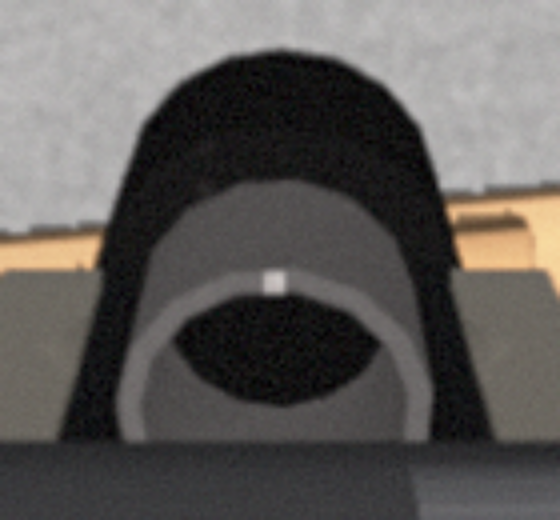

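Emit:
play_rows([
  [0.58,1,0],
  [0.58,1,0],
  [0.58,1,0],
  [0.58,1,0],
  [0.58,1,0],
  [0,0,1],
  [0,0,1],
  [0,0,1],
], twist=[0,0,0,0,0,0,0,0])

```text
t: 10.68
eef_pos: [0.6321, -0.0846, 0.1601]
ee_rot: [3.142, 0.0, 0.001]
force: [-0.1, 0.7, -3.2]
width: 0.0355
gripper_force: 25.0
```

Emit:
play_rows([
  [0,0,0.8],
  [0,0,0.4],
  [0,0,0],
  [0,0,0],
], twist=[0,0,0,0])

```text
t: 11.18
eef_pos: [0.6328, -0.0843, 0.132]
ee_rot: [3.142, -0.001, 0.001]
force: [-0.7, 0.6, -2.8]
width: 0.0352
gripper_force: 25.0
```

```bash
python3 - <<'E'
from h import *
s=arm.get_state(); f=imaging.grab_frame("scene"); cv2.imwrite("pics/s2.png",cv2.resize(f["pixels"][170:320,130:340,::-1],None,fx=3.8,fy=3.8)); print(s["eef_pos"])
for z in (.052,.022): print(z,(proj([[.6313,-.0833,z]],f)-[130,170])*3.8)
c=s["eef_pos"]; print("roller bottom ring ext (crop)",(ext(ring(.025,0)+c-[0,0,.0636],f)-[130,170,0,0])*3.8)
for d in models.silhouettes("roller_tall","scene"): print(np.round(d["extent"]),d["confidence"])
print(np.round(ext(M["roller_tall"]+c-[0,0,.0636],f)))
E
```

```text
[ 0.63275605 -0.08431422  0.13201862]
0.052 [[180.6316957  227.71379372]]
0.022 [[190.61041857 267.63459029]]
roller bottom ring ext (crop) [171.0768952  206.51015522 101.76502133  70.7598939 ]
[392. 267.  30.  37.] 0.9
[355. 200.  23.  38.] 0.64
[172. 216.  30.  37.] 0.57
[173. 212.  31.  43.]
```

View pics/s2.png

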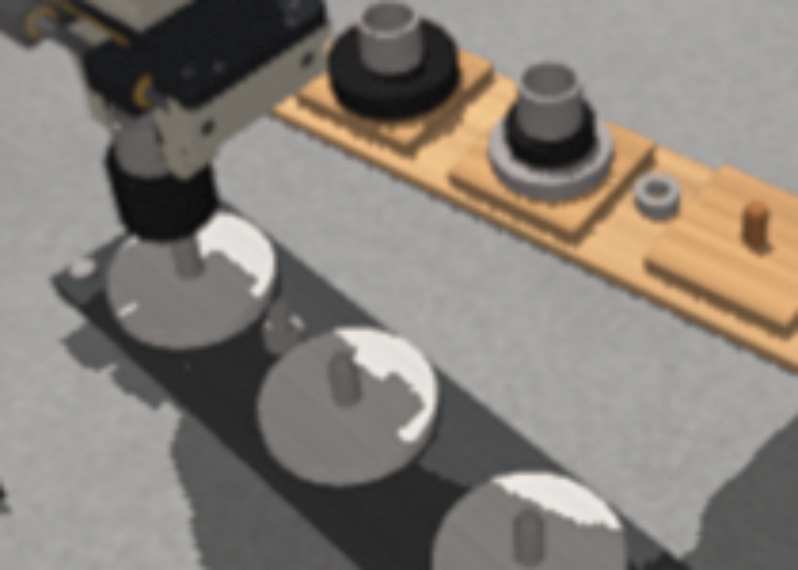

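The roller hangs over the right spigot's pin: the pin base is at (192,272) in the crop and the roller's lower edge is at (167,240). It needs a shift of about 2 mm, then I lower.

Emit:
play_rows([
  [-0.06,-0.08,0.4],
  [0,0,0.5],
  [0,0,0.5],
  [0,0,0.35],
  [0,0,0],
], twist=[0,0,0,0,0])

```text
t: 11.9
eef_pos: [0.6304, -0.0826, 0.0865]
ee_rot: [3.141, 0.001, 0.001]
force: [-0.5, 0.8, -3.3]
width: 0.0354
gripper_force: 25.0
```

Emit:
play_rows([
  [0,0,0.06],
  [0,0,0.04],
  [0,0,0],
], twist=[0,0,0])

```text
t: 12.28
eef_pos: [0.6309, -0.0824, 0.0857]
ee_rot: [3.142, -0.001, 0.001]
force: [-1.7, 0.2, 4.7]
width: 0.0352
gripper_force: 25.0
```

Emit:
play_rows([
  [0,0,0],
  [0,0,0],
  [0,0,0],
  [0,0,0],
  [0,0,-0.5],
  [0,0,-1],
  [0,0,-1],
  [0,0,-1],
], twist=[0,0,0,0,0,0,0,0], fingers=1)

```text
t: 13.28
eef_pos: [0.6308, -0.0824, 0.1741]
ee_rot: [3.142, -0.001, 0.001]
force: [-1.2, -0.1, -0.2]
width: 0.0878
gripper_force: 0.0
```

Emit:
play_rows([
  [-0.5,0,-1],
  [-0.9,-0.5,-0.4],
  [-1,-0.5,0],
  [-1,-0.5,0],
  [-1,-0.5,0],
  [-1,-0.5,0],
  [-1,-0.5,0],
  [-1,-0.5,0],
], twist=[0,0,0,0,0,0,0,0])

```text
t: 14.28
eef_pos: [0.4449, 0.0052, 0.2083]
ee_rot: [-3.141, -0.001, 0.001]
force: [-0.1, 0.4, -0.0]
width: 0.0878
gripper_force: 0.0
```

```bash
cat > chk.py <<'E'
import sys
from h import *
s,w=wrist(); fs={"wrist":w,"scene":imaging.grab_frame("scene"),"top":imaging.grab_frame("top")}
print(np.round(s["eef_pos"],4),s["t"])
G={"roller_wide":[.451,-.111,.022],"roller_tall":[.6305,-.0824,.022],"roller_stepped":[.446,.0055,.022]}
for n,x0 in G.items():
    obs=[];used=[]
    for c in fs:
        e=ext(M[n]+x0,fs[c]); D=models.silhouettes(n,c)
        if not D: continue
        d=min(D,key=lambda d:np.abs(d["extent"]-e).sum())
        if np.hypot(*(d["extent"][:2]-e[:2]))<15 and np.abs(d["extent"]-e)[2:].max()<8: obs.append((fs[c],d["extent"])); used.append(c)
    if len(obs)>0:
        x,r=fit(M[n],obs,x0) if len(obs)>1 else (np.r_[least_squares(lambda x:(ext(M[n]+np.r_[x,.022],obs[0][0])-obs[0][1]),x0[:2]).x,.022],[0])
        print(n,used,np.round(x,4),np.round(r,1))
E
python3 chk.py
```

```text
[0.4449 0.0052 0.2083] 14.275
roller_wide ['wrist', 'scene'] [ 0.4546 -0.1069  0.0222] [ 0.2 -0.1  0.   0.2  0.6  0.1  1.6 -1.4]
roller_tall ['scene'] [ 0.6317 -0.0809  0.022 ] [0]
roller_stepped ['wrist', 'scene'] [0.4466 0.0074 0.0127] [-0.1 -0.1 -1.6 -1.1 -0.1 -0.3  0.7  0.9]
```

Emit:
play_rows([
  [0.05,-0.04,1],
  [0,0,1],
  [0,0,1],
  [0,0,1],
  [0,0,0.8],
  [0,0,0.5],
  [0,0,0],
  [0,0,0],
], twist=[0,0,0,0,0,0,0,0])

```text
t: 15.88
eef_pos: [0.4473, 0.0061, 0.0754]
ee_rot: [-3.141, -0.001, 0.001]
force: [0.1, 0.4, -0.1]
width: 0.0875
gripper_force: 0.0
```

Emit:
play_rows([
  [0,0,0],
  [0,0,0],
  [0,0,0],
  [0,0,0],
  [0,0,0],
  [0,0,0],
], twist=[0,0,0,0,0,0], fingers=0.3, newtons=25)

```text
t: 16.62
eef_pos: [0.4469, 0.0061, 0.0748]
ee_rot: [-3.141, -0.0, 0.001]
force: [0.8, -0.2, -0.3]
width: 0.0351
gripper_force: 25.0
```

Emit:
play_rows([
  [0,0,-0.5],
  [0,0,-1],
  [0,0,-1],
  [0,0,-1],
  [0,0,-1],
  [0.7,0,0],
  [0.9,-0.2,0],
  [0.9,-0.2,0],
], twist=[0,0,0,0,0,0,0,0])

```text
t: 17.62
eef_pos: [0.5099, 0.0159, 0.1866]
ee_rot: [3.141, 0.001, 0.001]
force: [0.5, 0.6, -3.2]
width: 0.0357
gripper_force: 25.0
```

Emit:
play_rows([
  [1,-0.2,0],
  [1,-0.2,0],
  [1,-0.2,0],
  [1,-0.2,0],
  [0.8,-0.1,0],
  [0.34,0,0.8],
  [0,0,1],
  [0,0,0.8],
], twist=[0,0,0,0,0,0,0,0])

```text
t: 18.62
eef_pos: [0.6361, 0.038, 0.1188]
ee_rot: [3.141, 0.004, 0.0]
force: [-0.5, 0.6, -3.4]
width: 0.035
gripper_force: 25.0
```

Emit:
play_rows([
  [0,0,0],
  [0,0,0],
], twist=[0,0])

```text
t: 18.88
eef_pos: [0.6377, 0.0385, 0.1221]
ee_rot: [3.141, 0.0, 0.001]
force: [-0.1, -0.7, -2.7]
width: 0.0353
gripper_force: 25.0
```

```bash
python3 - <<'E'
from h import *
s=arm.get_state(); f=imaging.grab_frame("scene"); cv2.imwrite("pics/s3.png",cv2.resize(f["pixels"][170:320,130:340,::-1],None,fx=3.8,fy=3.8)); print(s["eef_pos"])
for z in (.052,.022): print(z,(proj([[.638,.0385,z]],f)-[130,170])*3.8)
c=s["eef_pos"]; print("roller bottom ring ext (crop)",(ext(ring(.035,0)+c-[0,0,.053],f)-[130,170,0,0])*[3.8]*1)
E
```

```text
[0.63769446 0.03850877 0.12214201]
0.052 [[340.10541023 353.11828721]]
0.022 [[346.47503035 392.84466078]]
roller bottom ring ext (crop) [336.4548775  331.13436763 152.12258095 116.28787472]
```

View pics/s3.png

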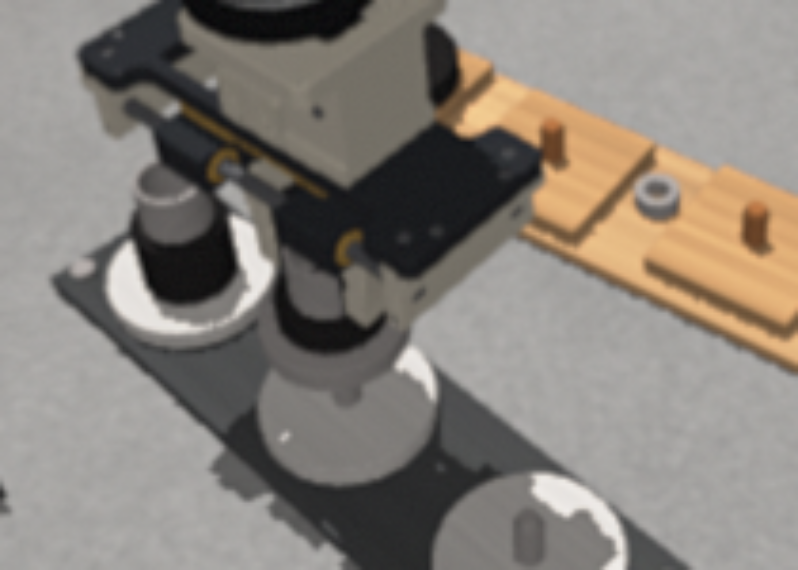

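The tall roller stands flat on the right spigot at (185,270) in the crop. The stepped roller is centred over the middle pin, whose base is at (346,400). I lower it.

Emit:
play_rows([
  [0,0,0.4],
  [0,0,0.5],
  [0,0,0.5],
  [0,0,0.38],
  [0,0,0.06],
  [0,0,0.05],
  [0,0,0],
], twist=[0,0,0,0,0,0,0])

```text
t: 19.8
eef_pos: [0.6379, 0.0387, 0.0754]
ee_rot: [-3.141, -0.001, 0.001]
force: [0.1, 1.2, -2.7]
width: 0.0348
gripper_force: 25.0
```

Emit:
play_rows([
  [0,0,0.05],
  [0,0,0],
], twist=[0,0])

```text
t: 20.05
eef_pos: [0.6381, 0.0388, 0.0749]
ee_rot: [-3.141, -0.001, 0.002]
force: [-1.8, 0.9, 4.2]
width: 0.0351
gripper_force: 25.0
```

Emit:
play_rows([
  [0,0,0],
  [0,0,0],
  [0,0,0],
  [0,0,0],
  [0,0,-0.5],
  [0,0,-1],
  [0,0,-1],
  [0,0,-1],
], twist=[0,0,0,0,0,0,0,0], fingers=1)

```text
t: 21.05
eef_pos: [0.6379, 0.0386, 0.1632]
ee_rot: [-3.141, -0.001, 0.001]
force: [0.1, -0.0, 0.4]
width: 0.0877
gripper_force: 0.0
```

Emit:
play_rows([
  [-0.4,0,-1],
  [-1,0.8,-0.5],
  [-1,0.85,0],
  [-1,0.85,0],
  [-1,0.85,0],
  [-1,0.85,0],
  [-1,0.85,0],
  [-1,0.85,0],
], twist=[0,0,0,0,0,0,0,0])

```text
t: 22.05
eef_pos: [0.4522, -0.1097, 0.1998]
ee_rot: [-3.142, -0.001, 0.001]
force: [-0.1, -0.7, 0.0]
width: 0.0874
gripper_force: 0.0
```

```bash
sed -i 's/"roller_stepped":\[.446,.0055,.022\]/"roller_stepped":[.638,.0388,.022]/' chk.py; python3 chk.py
```

```text
[ 0.4522 -0.1097  0.1998] 22.05
roller_wide ['wrist', 'scene'] [ 0.4536 -0.1065  0.0185] [ 0.1 -0.2 -0.7  0.3  0.4 -0.2  1.  -0.8]
roller_tall ['scene'] [ 0.6336 -0.0804  0.022 ] [0]
roller_stepped ['scene'] [0.6431 0.0435 0.022 ] [0]
```

Emit:
play_rows([
  [0.04,-0.06,1],
  [0,0,1],
  [0,0,1],
  [0,0,1],
  [0,0,0.8],
  [0,0,0.55],
  [0,0,0],
  [0,0,0],
], twist=[0,0,0,0,0,0,0,0])

```text
t: 23.65
eef_pos: [0.4544, -0.1075, 0.0656]
ee_rot: [3.142, -0.001, 0.001]
force: [0.0, -0.2, 0.5]
width: 0.0874
gripper_force: 0.0
```

Emit:
play_rows([
  [0,0,0],
  [0,0,0],
  [0,0,0],
  [0,0,0],
  [0,0,0],
  [0,0,0],
], twist=[0,0,0,0,0,0], fingers=0.3, newtons=25)

```text
t: 24.4
eef_pos: [0.4539, -0.1076, 0.065]
ee_rot: [-3.142, 0.0, 0.001]
force: [-0.6, 0.2, 0.9]
width: 0.0349
gripper_force: 25.0
```

Emit:
play_rows([
  [0,0,-0.5],
  [0,0,-1],
  [0,0,-1],
  [0,0,-1],
  [0,0,-1],
  [0,0,-1],
  [0.5,-0.7,-0.5],
  [0.7,-0.9,0],
], twist=[0,0,0,0,0,0,0,0])

```text
t: 25.4
eef_pos: [0.4846, -0.0668, 0.2167]
ee_rot: [-3.141, -0.002, 0.0]
force: [0.9, 0.4, -3.9]
width: 0.0351
gripper_force: 25.0
```

Emit:
play_rows([
  [0.7,-1,0],
  [0.7,-1,0],
  [0.7,-1,0],
  [0.7,-1,0],
  [0.7,-1,0],
  [0.7,-1,0],
  [0.7,-1,0],
  [0.7,-1,0],
], twist=[0,0,0,0,0,0,0,0])

```text
t: 26.4
eef_pos: [0.6241, 0.1344, 0.2146]
ee_rot: [3.141, 0.001, 0.001]
force: [-0.5, 0.5, -2.8]
width: 0.035
gripper_force: 25.0
```

Emit:
play_rows([
  [0.7,-0.9,0],
  [0.28,-0.32,0],
  [0,0,1],
  [0,0,1],
  [0,0,1],
  [0,0,0.8],
  [0,0,0.2],
  [0,0,0],
], twist=[0,0,0,0,0,0,0,0])

```text
t: 27.4
eef_pos: [0.6482, 0.1633, 0.1152]
ee_rot: [3.141, 0.0, 0.001]
force: [0.7, -0.0, -2.7]
width: 0.0352
gripper_force: 25.0
```

```bash
python3 - <<'E'
from h import *
s=arm.get_state(); f=imaging.grab_frame("scene"); cv2.imwrite("pics/s4.png",cv2.resize(f["pixels"][200:350,130:340,::-1],None,fx=3.8,fy=3.8)); print(s["eef_pos"])
for z in (.052,.022): print(z,(proj([[.6485,.163,z]],f)-[130,200])*3.8)
c=s["eef_pos"]; print("roller bottom ring ext (crop)",(ext(ring(.039,0)+c-[0,0,.043],f)-[130,200,0,0])*3.8)
E
```

```text
[0.64817482 0.16327626 0.11519739]
0.052 [[527.0072953  396.74763554]]
0.022 [[528.42414356 435.62547509]]
roller bottom ring ext (crop) [526.92628379 372.60315252 185.54504319 156.79823773]
```

View pics/s4.png

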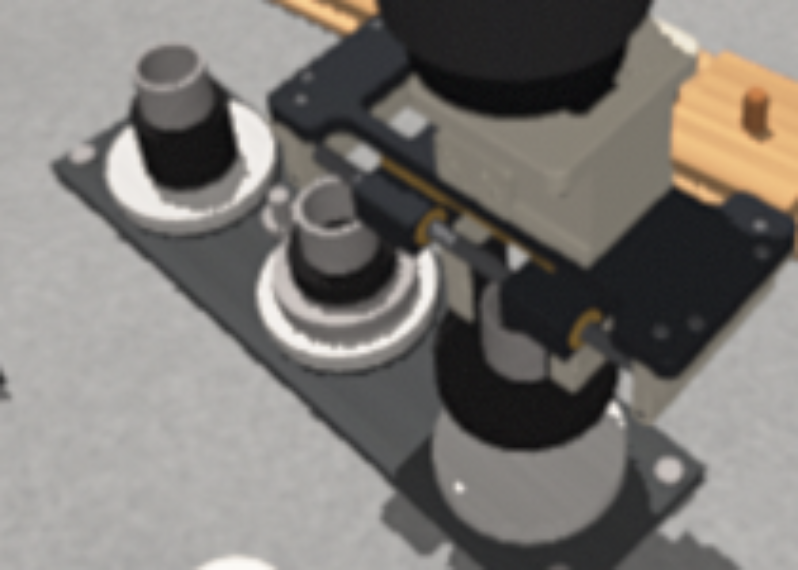

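The tall and stepped rollers are seated flat at (185,165) and (345,290) in the crop. The wide roller, at x≈527, hangs over the left flange, whose centre is at x≈530. I lower it.

Emit:
play_rows([
  [0,0,0.4],
  [0,0,0.5],
  [0,0,0.5],
  [0,0,0.45],
  [0,0,0.1],
  [0,0,0.06],
  [0,0,0],
], twist=[0,0,0,0,0,0,0])

```text
t: 28.32
eef_pos: [0.6484, 0.1634, 0.0652]
ee_rot: [-3.141, -0.001, 0.001]
force: [-0.1, 0.2, -3.5]
width: 0.035
gripper_force: 25.0
```

Emit:
play_rows([
  [0,0,0.05],
  [0,0,0],
], twist=[0,0])

```text
t: 28.58
eef_pos: [0.6486, 0.1634, 0.0651]
ee_rot: [-3.141, -0.002, 0.002]
force: [-4.1, -1.2, 5.5]
width: 0.0353
gripper_force: 25.0
```

Emit:
play_rows([
  [0,0,0],
  [0,0,0],
  [0,0,0],
  [0,0,0],
  [0,0,-0.5],
  [0,0,-1],
  [0,0,-1],
  [0,0,-1],
], twist=[0,0,0,0,0,0,0,0], fingers=1)

```text
t: 29.58
eef_pos: [0.6483, 0.1632, 0.1529]
ee_rot: [-3.141, -0.001, 0.001]
force: [1.9, -0.2, 0.2]
width: 0.0874
gripper_force: 0.0
```

Emit:
play_rows([
  [-1,0,-1],
  [-1,0,-1],
  [-1,0,-1],
  [-1,0,0],
  [-1,0,0],
  [-1,0,0],
  [-1,0,0],
  [0,0,0],
], twist=[0,0,0,0,0,0,0,0])

```text
t: 30.58
eef_pos: [0.472, 0.1629, 0.2275]
ee_rot: [-3.14, -0.001, 0.002]
force: [0.3, 0.5, 0.5]
width: 0.0878
gripper_force: 0.0
```

```bash
sed -i 's/"roller_wide":\[.451,-.111,.022\]/"roller_wide":[.6485,.163,.022]/' chk.py; python3 chk.py; python3 - <<'E'
from h import *
f=imaging.grab_frame("scene"); cv2.imwrite("pics/s5.png",cv2.resize(f["pixels"][200:350,130:340,::-1],None,fx=3.8,fy=3.8))
E
```

```text
[0.472  0.1629 0.2275] 30.575
roller_wide ['scene', 'top'] [0.6483 0.1643 0.0219] [ 0.3  0.1  0.3  0.   0.3 -0.1  0.1  0.7]
roller_tall ['scene', 'top'] [ 0.6304 -0.0819  0.0243] [ 0.5  0.1  0.  -0.5  0.4 -0.3  0.4 -0.2]
roller_stepped ['scene', 'top'] [0.6395 0.0388 0.0198] [-2.2 -0.2 -0.7  0.2 -1.3  0.5 -0.1  1.3]
```

View pics/s5.png

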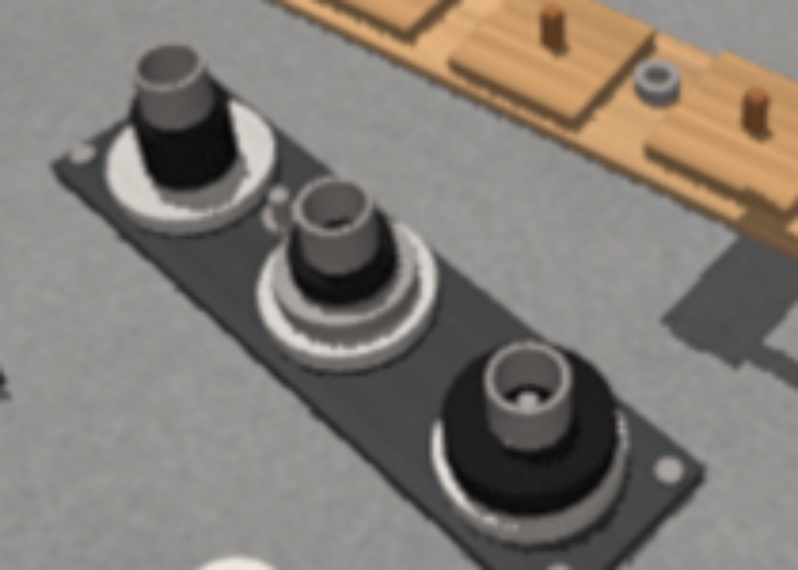

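All three rollers are upright and flat on the spigots: tall at (185,165), stepped at (345,290) and wide at (530,440) in the crop. The measured underside heights are 20 to 24 mm, against 22 mm expected. The wide roller's pin shows in its bore.

```bash
python3 -c "
from station import arm
print(arm.job_done())"
```

```text
the job is handed in; nothing more can be done
None
```

The three rollers now stand flat on the spigots in reverse order (tall on the right, stepped in the middle, wide on the left), none dropped; I handed the job in at about 31 s of the 83 s allowed, and it returned no verdict.

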